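Tip the van into the service cradle and nip it with the clamp

ROBOT

A 6-joint arm with a two-finger parallel gripper is mounted at the origin on a cart in front of the work surface, level with it; the furniture and walls round the work are solid. World frame = base frame: x ahead of the robot, y to its left, z up, the work surface at z = 0. Lengths are in m, angles in degrees, forces in N, time in s.
With the tool pointing down it reaches from about 0.375 to 0.825 m from the base axis. Payload 5.5 kg.
Tool frame: the origin (TCP) lies between the finger pads; the fingertips stand 25 mm ahead of it and the grasp point (between the pads) lies 6 mm ahead of it; z points along the fingers, y is the line along which they close (so a half turn about z gives the same grasp; the last joint's range is limited). The gripper opens to 85 mm and grips with 20 to 120 N. Pads are 22 mm wide; open, the fingers measure 114 mm over their backs; the gripper's body (76 mm by 85 mm) begins 54 mm behind the grasp point. The pads swing forward as they close: fully open they stand 13 mm farther back than shut.
Start: joints at [73.568, 17.962, -2.699, 69.339, 0, 90], TCP at [0.17, 0.575, 0.256] pointing down, gripper open.
Joint ranges: [-152.73, 152.73], [-39.44, 99.34], [-58.76, 71.6], [-118.89, 123.64], [-81.53, 83.1], [-180, 180]. Speed limits (degrees/s): [136.94, 136.94, 172.46, 180, 180, 180].

INTERFACE

Orientations are given as a 3x3 rotation matrix whose columns are the frame's x, y, z axes.
In Python, from plant import env gives the robot as it stands. The module is installed in compiled form; this text tells all that it offers.
- The arm moves only by the tool move_arm, never from a script. Its argument "moves" is a list that holds one entry, the list of rows, each a list of 7 numbers: the closure, from -1 (fully open) to 1 (shut), so that 0 is half open, then the shift along the tool's x, y, z in mm, then the turn, a rotation vector about the tool's x, y, z in rad. A call has 1 to 12 rows; each row is the pose to reach, as a shift and turn from the pose commanded when the call began, along the tool's axes at that moment; what a row does not reach only later rows make up. A row lasts 1/12 s, in which the tool goes at most 41.7 mm and 7.16 degrees, less where a joint would pass 70% of its speed; a pose out of reach is approached as far as the arm can. A call with a gripper value outside its range is refused whole. The fingers move at their own pace and stop on an object; "force" is the grip in N (left out, the last holds). Time passes only in rows, so rows that repeat a pose let the fingers close. It gives the time, the measured TCP pose, the force, the opening and the grip force at its end, in the units of the state.
- env.observe(): the state, without advancing time (a new reading comes with each control period).
- env.get_image(name): name is "scene" or "top"; returns the picture (480x640x3 uint8, red, green, blue); there is no depth.
- env.camera_params(name): a dict with "fx", "fy", "cx", "cy" (pixels), "k1" (the pictures are not rectified: a ray, as slopes to the right and down, at radius r is drawn at 1 + k1 r^2 times it, then the intrinsics apply), "R" (3x3) and "t" (3): a world point X has camera coordinates R X + t. Camera axes: x right, y down, z forward; pixel columns grow to the right and rows downward; lengths in m; the calibration is good to about 2 mm. A picture is of the moment at which its call begins. camera_params takes no time and is no camera call.
- env.hand_in(): hands the job in; it is judged then, once.
The state is a dict: "time_s": time; "q": joint angles; "joint_vel": joint speeds; "effort": joint torques, N m; "position": TCP position; "tcp_rot": TCP orientation; "wrist_force": force on the tool from outside, world axes, zero at the start; "torque": the same for the moment, N m; "gripper_width": finger opening in m; "gripper_force": force on a finger pad.
Only numpy, scipy, OpenCV 4.12 (cv2) and the standard library are available. Lean on these libraries where they do the work, as an engineer would, in place of code of your own. Each camera call takes 0.05 s, during which the arm holds its last target. There are 200 camera calls.

TASK

The covered goods van stands on the short track at the front of the service cradle and its wheels need cleaning. Push it over, high on its near side, so that it falls away from you and lies on its side on the padded bed with its wheels facing you; then push the cradle's sliding clamp along until the van sits square and snug between clamp and end stop, and let go. Nothing is picked up: do not lift or carry the van, and leave the other things alone.

Things in the scene. Friction and masses are not known exactly. Their poses are not given: they have to be found in the camera images.
- service_cradle: Fixed plywood board 186 x 256 mm on short legs, top 35 mm above the worktop. Origin on the worktop (z = 0) below the bed; x away from the robot, y left along the track, z up. Here, in mm: short track along y, centre line x = -62, y -62 to 102, rail tops z = 40. Behind it the foam bed, then a low fence; end stop at the right, sliding clamp at the left. Only the standing van rises above z = 80.
- bed_middle (a point): Middle of the top face of the grey foam bed, z = 40 mm, level with the rails. The bed reaches 37 mm to each side along the cradle's x and 95 mm along its y. Beyond its far edge stands a cork-lined fence, its face 37 mm to +x of this point, 29 mm above the bed, cradle y -67 to +33. The van lies on the foam without sinking in.
- stop_pad (a point): Centre of the rubber face of the fixed end stop (pad 34 x 34 mm, facing the clamp along +y), at (3, -55, 58) mm in the cradle frame. The wooden block behind it spans cradle x -16 to +46, its top at z = 77 mm.
- cradle_clamp (a joint): Sliding clamp, m: 0 = fully open (left), grows as it slides along the cradle's -y towards the end stop, to 0.086 at most. Gap between the two rubber pads = 0.170 m minus this value; the 94 mm van body is nipped at 0.076. Starts at 0 to 0.025. Slides with about 2 N of friction, no spring, stays where left; meeting the van it shoves it along the foam (1 N more) to the end stop.
- clamp_push (a point): Middle of the clamp's outer (left, +y) wooden face, the face to push; 59.5 mm above the worktop. The face reaches 35 mm to each side along the cradle's x and 19 mm up and down. The pad face is 14 mm to -y of it. Only the clamp's black shoe, from 26 mm to the far side (+x) on, stands out 16 mm to +y of this face, its top 57 mm above the worktop.
- covered_van: Model goods van, closed sides, rounded roof: 119 mm long over buffers, body 94 long, 42 wide (49 at the eaves), 68 tall, 70 to 130 g. Origin: underside centre, at wheel-tread height on the rails; z up through the roof, y along it and the track. Wheels 28 mm over their faces: it tips about a line 14 mm off centre, falls by itself past some 20 degrees. Pushed 45 to 60 mm above the rails it tips.
- van_middle (a point): Centre of the van's body, 42.5 mm above its origin along its z. At z = 82.5 mm when it stands on the track; at z = 61 mm when it lies on its side on the bed, then some 50 to 65 mm to cradle +x of the track's centre line.
- cleaning_block: Grey abrasive cleaning block 28 x 55 x 16 mm lying loose on the board's front left corner: a bystander. Origin: centre of its underside, long axis its y.
- yellow_driver: Screwdriver with yellow handle, 136 mm long, 12 mm thick, lying loose on the worktop in front of the cradle: a bystander. Origin: centre of its underside, long axis its y.
- jar: Round jar with screw lid, 45 mm across, 65 mm tall, standing loose at the front edge of the worktop, to the left: a bystander. Origin: centre of its underside.

How it is judged:
By the outcome, as a careful person would: the job done as asked, in the order asked, and still so for the second after the job is handed in, with the robot touching nothing.
It also fails if it takes over 48 s, if anything falls off the work surface, if the arm or the gripper's body presses on something with over 40 N, if the wrist force passes 120 N, or if a joint passes its speed limit or range.

## Working session

There is one attempt and no reset: what is moved stays moved. The work goes in short steps, Python scripts to look and compute and a tool call to move; the robot and the scene stay as the last step left them, time stands still between calls to the robot, and variables do not carry over. Pictures are saved under pics/ and viewed, at most 10 in all, crops included, and the job is handed in when it is done.

Besides the shell and the picture viewer there is one more tool, called after "Request:" in YAML: its name, and indented under it one key for each argument. move_arm: Moves the arm, as the interface text tells. Its arguments: {"type":"object","properties":{"moves":{"type":"array"},"force":{"type":"number"}},"required":["moves"]}

```bash
mkdir -p pics; cat > h.py <<'E'
import numpy as np, cv2
from plant import env
def snap(n,f):
    im=env.get_image(n); cv2.imwrite('pics/'+f,im[:,:,::-1]); return im
def ray(n,u,v):
    c=env.camera_params(n); x,y=(u-c['cx'])/c['fx'],(v-c['cy'])/c['fy']
    rd=np.hypot(x,y); r=rd
    for _ in range(30): r=rd/(1+c['k1']*r*r)
    s=r/rd if rd else 1
    R=np.array(c['R']);t=np.array(c['t'])
    return -R.T@t, R.T@np.array([x*s,y*s,1])
def px(n,u,v,z):
    o,d=ray(n,u,v); return o+d*(z-o[2])/d[2]
def proj(n,X):
    c=env.camera_params(n); p=np.array(c['R'])@X+np.array(c['t']); x,y=p[:2]/p[2]
    k=1+c['k1']*(x*x+y*y); return np.array([c['fx']*x*k+c['cx'],c['fy']*y*k+c['cy']])
E
python3 - <<'E'
from h import *
snap('scene','s1.png');snap('top','t1.png')
for n in('scene','top'):
    c=env.camera_params(n);R=np.array(c['R']);print(n,-R.T@np.array(c['t']),R[2],c['fx'],c['k1'])
s=env.observe();print(s['tcp_rot'],s['position'],s['time_s'])
E
```

```text
scene [-0.16490957  0.52280499  0.40493715] [ 0.76248269 -0.5172287  -0.38870891] 496.52997987754907 -0.0036018588233191363
top [0.3766903  0.08071204 0.93726427] [ 0.13558463 -0.01389867 -0.99066828] 440.7914654281209 -0.04174756996844305
[[-9.59149930e-01  2.82897903e-01 -4.33807406e-04]
 [ 2.82898236e-01  9.59148824e-01 -1.45693063e-03]
 [ 3.92324450e-06 -1.52013826e-03 -9.99998845e-01]] [0.16960264 0.57503731 0.25551616] 0.1
```

View pics/s1.png

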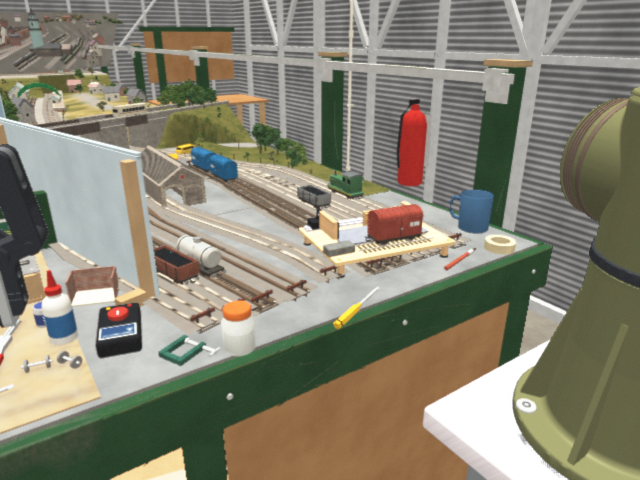

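View pics/t1.png

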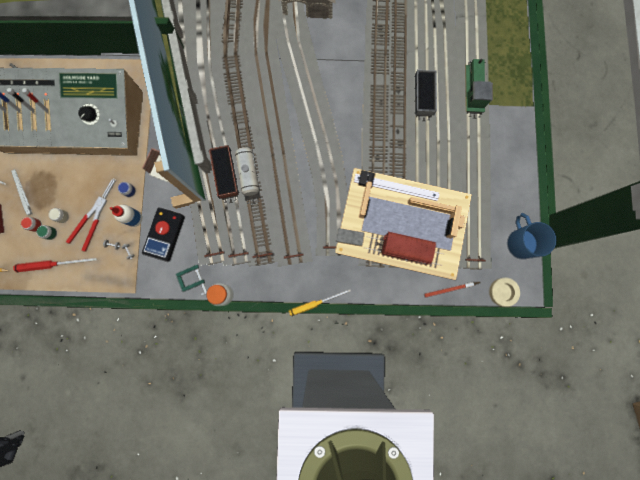

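The scene picture shows the red van on the cradle at about (395,222). In the top view the cradle spans (335–470, 168–278), the van is at (408,248) and the clamp at (366,190).

```bash
python3 - <<'E'
import cv2
a=cv2.imread('pics/t1.png')[155:295,320:485]
cv2.imwrite('pics/t1c.png',cv2.resize(a,None,fx=4.2,fy=4.2,interpolation=cv2.INTER_CUBIC))
a=cv2.imread('pics/s1.png')[180:290,290:470]
cv2.imwrite('pics/s1c.png',cv2.resize(a,None,fx=4.4,fy=4.4,interpolation=cv2.INTER_CUBIC))
E
```

```text
(no output)
```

View pics/t1c.png

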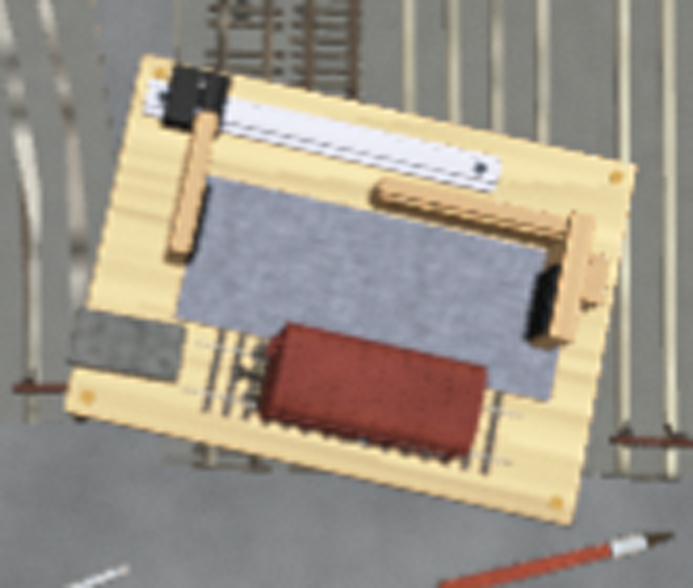

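View pics/s1c.png

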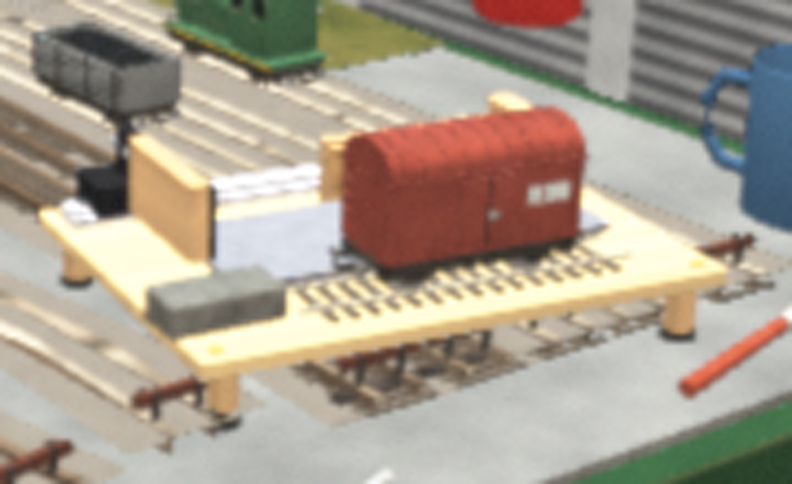

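```bash
cat >> h.py <<'E'
def c(u,v,z): return px('top',320+u/4.2,155+v/4.2,z)
def cs(u,v,z): return px('scene',290+u/4.4,180+v/4.4,z)
E
python3 - <<'E'
from h import *
np.set_printoptions(precision=4,suppress=True)
P=np.array([c(*p,.035) for p in[(145,55),(636,165),(572,524),(65,410)]])
print(P); print([np.linalg.norm(P[i]-P[(i+1)%4]) for i in range(4)])
ey=(P[0]+P[3]-P[1]-P[2]);ex=(P[0]+P[1]-P[2]-P[3])
a1=np.arctan2(-ey[0],ey[1]);a2=np.arctan2(ex[1],ex[0]);print(np.degrees([a1,a2]))
a=(a1*256+a2*186)/442
X=np.array([np.cos(a),np.sin(a)]);Y=np.array([-X[1],X[0]])
m=P.mean(0)[:2]
b=np.array([c(*p,.040) for p in[(208,180),(180,318),(552,400)]])
bed=(b[0]+b[2])[:2]/2
print('board c',m,'bed c',bed)
loc=lambda p:np.array([(p[:2]-bed)@X,(p[:2]-bed)@Y])
print('board local',[loc(p) for p in P],'bedcorners',[loc(p) for p in b])
print('stop top near',loc(c(530,342,.077)),loc(c(575,345,.077)),'far',loc(c(597,215,.077)))
print('clamp top',[loc(c(*p,.0785)) for p in[(165,258),(187,262),(215,112),(196,110)]])
print('van eaves z.09',[loc(c(*p,.09)) for p in[(287,323),(487,368),(468,455),(262,420)]])
print('block',[loc(c(*p,.051)) for p in[(78,310),(184,325),(178,378),(68,362)]])
print('scene van near bottom',[loc(cs(*p,.05)) for p in[(350,265),(578,238)]], 'scene board',[loc(cs(*p,.035)) for p in[(40,210),(205,365),(728,272)]])
E
```

```text
[[ 0.6538  0.0134  0.035 ]
 [ 0.6039 -0.2354  0.035 ]
 [ 0.4227 -0.1995  0.035 ]
 [ 0.473   0.0503  0.035 ]]
[np.float64(0.25378813977100806), np.float64(0.18477333211429642), np.float64(0.25477644070840494), np.float64(0.18454232657529623)]
[-11.3681 -11.3679]
board c [ 0.5383 -0.0928] bed c [ 0.536  -0.1037]
board local [array([0.0924, 0.138 ]), array([ 0.0925, -0.1158]), array([-0.0922, -0.1163]), array([-0.0921,  0.1385])] bedcorners [array([0.0351, 0.0941]), array([-0.0358,  0.0933]), array([-0.0351, -0.0941])]
stop top near [-0.0168 -0.0687] [-0.0134 -0.09  ] far [ 0.0508 -0.0892]
clamp top [array([-0.0161,  0.1085]), array([-0.0157,  0.098 ]), array([0.0587, 0.1   ]), array([0.0576, 0.1091])]
van eaves z.09 [array([-0.0358,  0.0473]), array([-0.0359, -0.048 ]), array([-0.0776, -0.0469]), array([-0.0827,  0.0495])]
block [array([-0.0449,  0.1431]), array([-0.0407,  0.0913]), array([-0.0667,  0.0888]), array([-0.0708,  0.1423])]
scene van near bottom [array([-0.0593,  0.0557]), array([-0.0712, -0.0504])] scene board [array([0.0897, 0.1398]), array([-0.0967,  0.1405]), array([-0.0997, -0.1104])]
```

```bash
cat >> h.py <<'E'
a=np.radians(-11.37); O=np.array([.536,-.1037]); CX=np.array([np.cos(a),np.sin(a)]); CY=np.array([-CX[1],CX[0]])
def W(x,y,z): return np.r_[O+x*CX+y*CY,z]     # cradle m -> world
def tool(p):
    s=env.observe(); return np.round(np.array(s['tcp_rot']).T@(np.array(p)-s['position'])*1000,1)
def loc(p): d=np.array(p[:2])-O; return np.array([d@CX,d@CY])
E
python3 - <<'E'
from h import *
np.set_printoptions(precision=3,suppress=True)
b=px('top',201,206,0.0);print('panel base',b, 'top', [proj('scene',np.r_[b[:2],z]) for z in(0,.1,.2,.3)])
print('jar',px('top',218,294,.065),px('scene',237,352,0))
for p in([.33,.33,.26],[.42,.1,.25],W(-.125,0,.25),W(-.125,0,.107)): print(p,tool(p))
E
```

```text
panel base [0.571 0.342 0.   ] top [array([156.667, 303.01 ]), array([148.406, 246.86 ]), array([139.29, 184.77]), array([129.182, 115.77 ])]
jar [0.383 0.28  0.065] [0.373 0.293 0.   ]
[0.33, 0.33, 0.26] [-223.2 -189.7   -4.2]
[0.42, 0.1, 0.25] [-374.6 -384.8    6.1]
[ 0.413 -0.079  0.25 ] [-418.9 -558.4    6.4]
[ 0.413 -0.079  0.107] [-418.9 -558.2  149.4]
```

Request:
move_arm:
  moves:
    - [[0, -28, -24, 0, 0, 0, -0.01], [0, -56, -48, 0, 0, 0, -0.02], [0, -84, -71, 0, 0, 0, -0.03], [0, -112, -95, 0, 0, 0, -0.045], [0, -140, -119, 0, 0, 0, -0.06], [0, -168, -143, 0, 0, 0, -0.075], [0, -196, -166, 0, 0, 0, -0.0885], [0, -223, -190, 0, 0, 0, -0.0885], [0, -245, -220, 0, 0, 0, -0.0885], [0, -268, -250, 0, 0, 0, -0.0885], [0, -290, -280, 0, 0, 0, -0.0885], [0, -312, -310, 0, 0, 0, -0.0885]]

```text
time_s: 1.1
position: [0.3813, 0.1881, 0.2561]
tcp_rot: [[-0.98, 0.197, -0.0], [0.197, 0.98, -0.0], [0.0, -0.0, -1.0]]
wrist_force: [0.8, 0.2, 0.1]
gripper_width: 0.0427
gripper_force: 0.0
```

```bash
python3 - <<'E'
from h import *
s=env.observe();print(s['position'],s['tcp_rot'],s['gripper_width'],s['wrist_force'],CY)
for p in([.42,.1,.25],W(-.125,0,.25),W(-.125,0,.107)): print(p,tool(p))
E
```

```text
[0.38131455 0.18806686 0.25610507] [[-9.80449747e-01  1.96769528e-01 -2.13659949e-04]
 [ 1.96769562e-01  9.80449753e-01 -1.49683913e-04]
 [ 1.80029612e-04 -1.88799329e-04 -9.99999966e-01]] 0.042746037083846715 [0.75556057 0.23818323 0.12680171] [0.19714404 0.98037453]
[0.42, 0.1, 0.25] [-55.3 -78.7   6.1]
[ 0.41345318 -0.07905699  0.25      ] [ -84.1 -255.6    6.1]
[ 0.41345318 -0.07905699  0.107     ] [ -84.1 -255.5  149.1]
```

Request:
move_arm:
  moves:
    - [[0, -20, -35, 3, 0, 0, 0], [0, -40, -70, 6, 0, 0, 0], [0, -55, -105, 6, 0, 0, 0], [0, -65, -142, 6, 0, 0, 0], [0, -75, -180, 6, 0, 0, 0], [0, -84, -218, 6, 0, 0, 0], [0, -84, -256, 20, 0, 0, 0], [0, -84, -256, 60, 0, 0, 0], [0, -84, -256, 100, 0, 0, 0], [0, -84, -256, 130, 0, 0, 0], [0, -84, -256, 149, 0, 0, 0], [0, -84, -256, 149, 0, 0, 0]]

```text
time_s: 2.1
position: [0.4094, -0.0772, 0.1034]
tcp_rot: [[-0.98, 0.198, -0.008], [0.198, 0.98, 0.001], [0.008, -0.0, -1.0]]
wrist_force: [-1.1, 0.1, 0.2]
gripper_width: 0.0427
gripper_force: 0.0
```

```bash
python3 - <<'E'
from h import *
s=env.observe();print(s['position'],loc(s['position']),s['wrist_force'])
snap('scene','s2.png');a=cv2.imread('pics/s2.png')[130:290,290:530]
cv2.imwrite('pics/s2c.png',cv2.resize(a,None,fx=3.3,fy=3.3,interpolation=cv2.INTER_CUBIC))
E
```

```text
[ 0.40942619 -0.07718731  0.10341198] [-0.12931656  0.00103909] [-1.14080593  0.11206317  0.188433  ]
```

View pics/s2c.png

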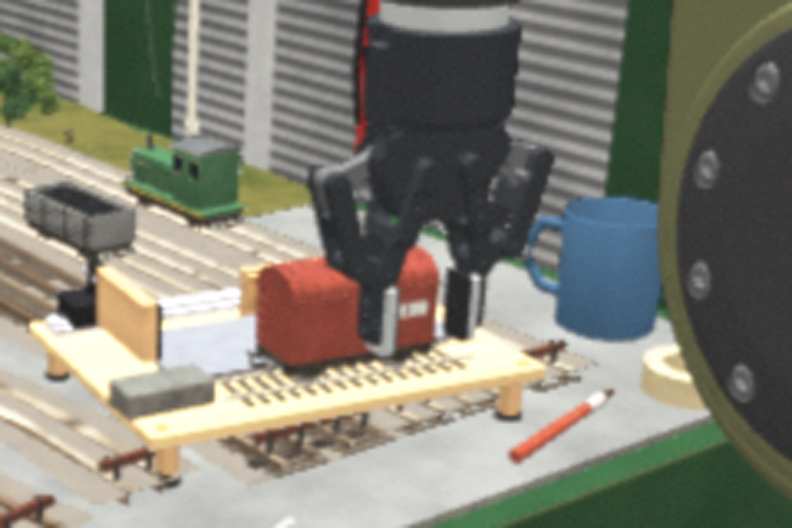

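The picture shows both fingers in front of the van's near side, straddling its middle, with tips at about (383,355) and (460,335).

Request:
move_arm:
  moves:
    - [[0, -10, 0, -2, 0, 0, 0], [0, -20, 0, -2, 0, 0, 0], [0, -26, 0, -2, 0, 0, 0], [0, -30, 0, -2, 0, 0, 0], [0, -34, 0, -2, 0, 0, 0], [0, -38, 0, -2, 0, 0, 0], [0, -42, 0, -2, 0, 0, 0], [0, -46, 0, -2, 0, 0, 0], [0, -48, 0, -2, 0, 0, 0], [0, -50, 0, -2, 0, 0, 0], [0, -50, 0, -2, 0, 0, 0]]

```text
time_s: 3.07
position: [0.4626, -0.0876, 0.1093]
tcp_rot: [[-0.98, 0.197, 0.0], [0.197, 0.98, -0.0], [-0.0, -0.0, -1.0]]
wrist_force: [1.1, -0.1, -0.2]
gripper_width: 0.0426
gripper_force: 0.0
```

```bash
python3 - <<'E'
from h import *
s=env.observe();print(s['position'],loc(s['position']),s['wrist_force'])
snap('scene','s3.png');a=cv2.imread('pics/s3.png')[130:290,290:530]
cv2.imwrite('pics/s3c.png',cv2.resize(a,None,fx=3.3,fy=3.3,interpolation=cv2.INTER_CUBIC))
E
```

```text
[ 0.46259613 -0.08756704  0.10929848] [-0.0751438   0.00134521] [ 1.05374138 -0.10631701 -0.23173984]
```

View pics/s3c.png

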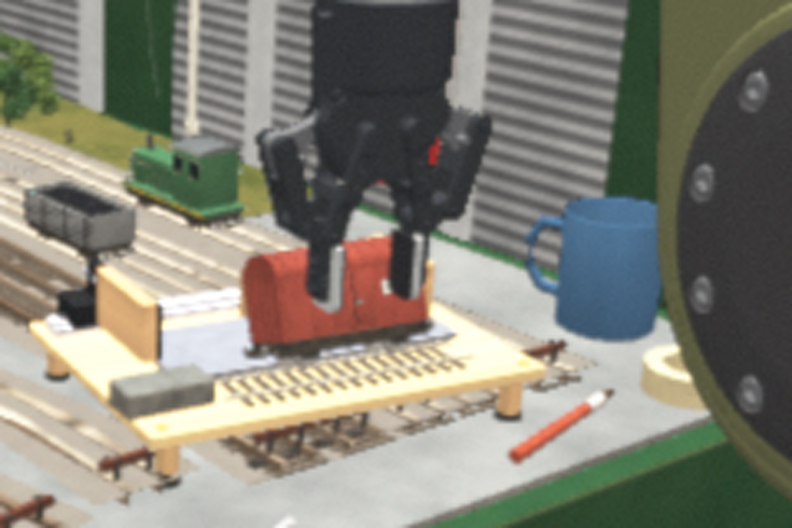

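The van is leaning away about 20° with both fingers on it. I'll keep pushing.

Request:
move_arm:
  moves:
    - [[0, -4, 0, 0, 0, 0, 0], [0, -8, 0, 0, 0, 0, 0], [0, -12, 0, 0, 0, 0, 0], [0, -15, 0, -2, 0, 0, 0], [0, -15, 0, -4, 0, 0, 0], [0, -10, 0, -8, 0, 0, 0], [0, 0, 0, -15, 0, 0, 0], [0, 0, 0, -40, 0, 0, 0], [0, 0, 0, -75, 0, 0, 0], [0, 0, 0, -80, 0, 0, 0]]

```text
time_s: 3.95
position: [0.4641, -0.0878, 0.1943]
tcp_rot: [[-0.98, 0.197, 0.006], [0.197, 0.98, -0.001], [-0.006, 0.0, -1.0]]
wrist_force: [1.1, -0.2, -0.4]
gripper_width: 0.0428
gripper_force: 0.0
```

```bash
python3 - <<'E'
from h import *
s=env.observe();print(s['position'],loc(s['position']),s['wrist_force'])
snap('scene','s4.png');snap('top','t4.png')
a=cv2.imread('pics/s4.png')[180:290,290:470];b=cv2.imread('pics/t4.png')[155:295,320:485]
f=lambda i,h:cv2.resize(i,(int(i.shape[1]*h/i.shape[0]),h),interpolation=cv2.INTER_CUBIC)
a,b=f(a,254),f(b,344)
o=np.zeros((598,416,3),np.uint8);o[:254,:a.shape[1]]=a;o[254:,:b.shape[1]]=b[:, :416];cv2.imwrite('pics/c4.png',o)
E
```

```text
[ 0.46407585 -0.08784194  0.19432498] [-0.07363893  0.00136742] [ 1.0793455  -0.20164651 -0.35745286]
```

View pics/c4.png

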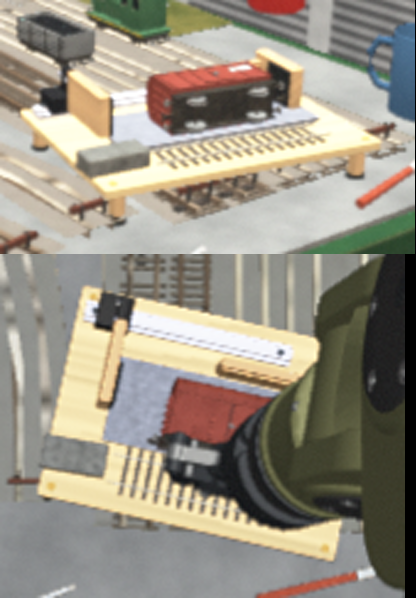

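The van lies on its side on the bed, wheels facing the robot and roughly square. Next is the clamp.

```bash
python3 - <<'E'
from h import *
for p in(W(.014,.16,.194),W(.014,.16,.072),W(.014,.07,.072)): print(p,tool(p))
E
```

```text
[0.58126829 0.05039991 0.194     ] [-88.3 158.6  -2.1]
[0.58126829 0.05039991 0.072     ] [-87.8 158.6 119.9]
[ 0.56352533 -0.0378338   0.072     ] [-87.8  68.6 119.8]
```

Request:
move_arm:
  moves:
    - [[1, -15, 35, 0, 0, 0, 0], [1, -33, 70, 0, 0, 0, 0], [1, -52, 105, 0, 0, 0, 0], [1, -70, 135, 0, 0, 0, 0], [1, -88, 158, 0, 0, 0, 0], [1, -88, 158, 30, 0, 0, 0], [1, -88, 158, 60, 0, 0, 0], [1, -88, 158, 90, 0, 0, 0], [1, -88, 158, 110, 0, 0, 0], [1, -88, 158, 120, 0, 0, 0], [1, -88, 158, 120, 0, 0, 0]]

```text
time_s: 4.97
position: [0.5765, 0.0498, 0.0658]
tcp_rot: [[-0.98, 0.197, -0.006], [0.197, 0.98, -0.001], [0.006, -0.002, -1.0]]
wrist_force: [-0.4, -0.2, 0.2]
gripper_width: -0.0001
gripper_force: 0.0
```

```bash
python3 - <<'E'
from h import *
s=env.observe();print(s['position'],loc(s['position']),s['wrist_force'],s['gripper_width'])
snap('scene','s5.png');snap('top','t5.png')
a=cv2.imread('pics/s5.png')[150:290,270:470];b=cv2.imread('pics/t5.png')[155:295,320:485]
f=lambda i,h:cv2.resize(i,(int(i.shape[1]*h/i.shape[0]),h),interpolation=cv2.INTER_CUBIC)
a,b=f(a,280),f(b,310)
o=np.zeros((590,416,3),np.uint8);o[:280,:a.shape[1]]=a;o[280:,:b.shape[1]]=b[:, :416];cv2.imwrite('pics/c5.png',o)
E
```

```text
[0.57651759 0.04983255 0.06578753] [0.00945439 0.1585072 ] [-0.35308481 -0.23133404  0.18610022] -0.0001212161039154806
```

View pics/c5.png

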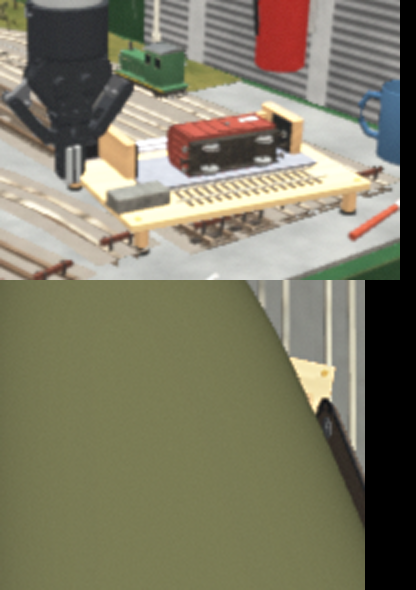

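Request:
move_arm:
  moves:
    - [[1, 0, -10, -3, 0, 0, 0], [1, 0, -20, -3, 0, 0, 0], [1, 0, -27, -3, 0, 0, 0], [1, 0, -32, -3, 0, 0, 0], [1, 0, -37, -3, 0, 0, 0], [1, 0, -42, -3, 0, 0, 0], [1, 0, -47, -3, 0, 0, 0], [1, 0, -52, -3, 0, 0, 0], [1, 0, -57, -3, 0, 0, 0], [1, 0, -62, -3, 0, 0, 0], [1, 0, -67, -3, 0, 0, 0], [1, 0, -70, -3, 0, 0, 0]]

```text
time_s: 6.07
position: [0.5659, -0.0192, 0.0723]
tcp_rot: [[-0.98, 0.197, 0.0], [0.197, 0.98, -0.0], [-0.0, -0.0, -1.0]]
wrist_force: [2.2, 1.4, 1.4]
gripper_width: -0.0003
gripper_force: 1.1
```

Request:
move_arm:
  moves:
    - [[1, 0, -2, 0, 0, 0, 0], [1, 0, -4, 0, 0, 0, 0], [1, 0, -6, 0, 0, 0, 0], [1, 0, -8, 0, 0, 0, 0], [1, 0, -9, 0, 0, 0, 0], [1, 0, -10, 0, 0, 0, 0], [1, 0, -10, 0, 0, 0, 0]]

```text
time_s: 6.65
position: [0.5637, -0.0285, 0.0722]
tcp_rot: [[-0.98, 0.197, -0.0], [0.197, 0.98, -0.0], [0.0, -0.0, -1.0]]
wrist_force: [0.6, 0.5, 0.2]
gripper_width: -0.0001
gripper_force: 0.6
```

```bash
python3 - <<'E'
from h import *
s=env.observe();print(s['position'],loc(s['position']),s['wrist_force'])
snap('scene','s6.png');a=cv2.imread('pics/s6.png')[150:290,270:470]
cv2.imwrite('pics/c6.png',cv2.resize(a,None,fx=4,fy=4,interpolation=cv2.INTER_CUBIC))
E
```

```text
[ 0.56372687 -0.02851483  0.07221697] [0.01236041 0.07917582] [0.62244109 0.48356721 0.21270541]
```

View pics/c6.png

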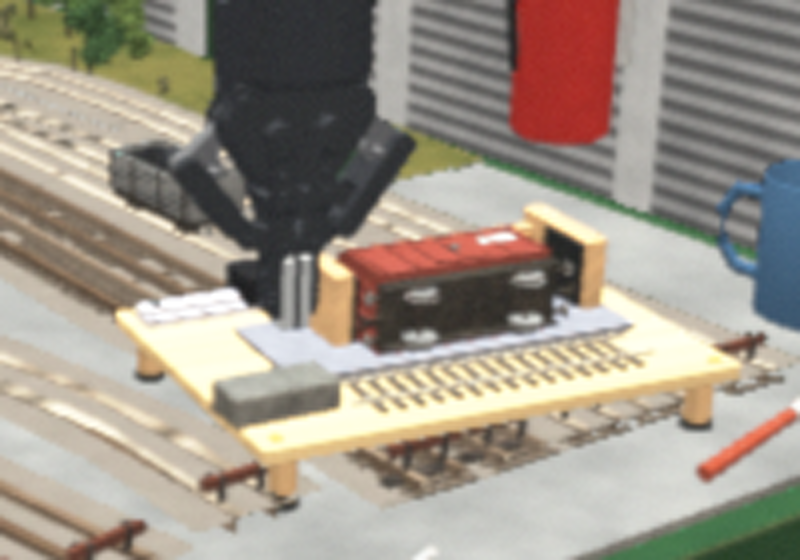

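The clamp has nearly reached the van's near end. There is still a small gap at the end stop, around (560,260).

Request:
move_arm:
  moves:
    - [[1, 0, -1, 0, 0, 0, 0], [1, 0, -2, 0, 0, 0, 0], [1, 0, -3, 0, 0, 0, 0], [1, 0, -4, 0, 0, 0, 0], [1, 0, -5, 0, 0, 0, 0], [1, 0, -6, 0, 0, 0, 0], [1, 0, -7, 0, 0, 0, 0], [1, 0, -8, 0, 0, 0, 0]]

```text
time_s: 7.37
position: [0.562, -0.0362, 0.0722]
tcp_rot: [[-0.98, 0.197, -0.001], [0.197, 0.98, 0.0], [0.001, -0.0, -1.0]]
wrist_force: [1.4, 3.1, -0.3]
gripper_width: -0.0001
gripper_force: 1.3
```

Request:
move_arm:
  moves:
    - [[1, 0, -0.5, 0, 0, 0, 0], [1, 0, -1, 0, 0, 0, 0], [1, 0, -1.5, 0, 0, 0, 0], [1, 0, -2, 0, 0, 0, 0]]

```text
time_s: 7.7
position: [0.5616, -0.0382, 0.0722]
tcp_rot: [[-0.98, 0.197, -0.0], [0.197, 0.98, 0.0], [0.0, -0.0, -1.0]]
wrist_force: [-0.7, 3.2, -1.5]
gripper_width: 0.0002
gripper_force: 1.3
```

Request:
move_arm:
  moves:
    - [[1, 0, -0.5, 0, 0, 0, 0], [1, 0, -1, 0, 0, 0, 0], [1, 0, -1.5, 0, 0, 0, 0]]

```text
time_s: 7.95
position: [0.5613, -0.0396, 0.0722]
tcp_rot: [[-0.98, 0.197, -0.0], [0.197, 0.98, 0.0], [0.0, -0.0, -1.0]]
wrist_force: [0.6, 2.3, -0.7]
gripper_width: 0.0002
gripper_force: 1.3
```

Request:
move_arm:
  moves:
    - [[1, 0, -0.5, 0, 0, 0, 0], [1, 0, -1, 0, 0, 0, 0], [1, 0, -1.5, 0, 0, 0, 0]]

```text
time_s: 8.2
position: [0.561, -0.0411, 0.0722]
tcp_rot: [[-0.98, 0.197, -0.001], [0.197, 0.98, 0.0], [0.001, -0.0, -1.0]]
wrist_force: [-0.6, 3.0, -2.1]
gripper_width: -0.0
gripper_force: 1.3
```

Request:
move_arm:
  moves:
    - [[1, 0, -0.5, 0, 0, 0, 0], [1, 0, -1, 0, 0, 0, 0], [1, 0, -1.5, 0, 0, 0, 0]]

```text
time_s: 8.45
position: [0.5608, -0.0426, 0.0722]
tcp_rot: [[-0.98, 0.197, -0.0], [0.197, 0.98, 0.0], [0.0, -0.0, -1.0]]
wrist_force: [-1.5, 3.4, -2.0]
gripper_width: 0.0001
gripper_force: 1.3
```

Request:
move_arm:
  moves:
    - [[1, 0, -0.5, 0, 0, 0, 0], [1, 0, -1, 0, 0, 0, 0]]

```text
time_s: 8.62
position: [0.5606, -0.0436, 0.0722]
tcp_rot: [[-0.98, 0.197, -0.0], [0.197, 0.98, 0.0], [0.0, -0.0, -1.0]]
wrist_force: [-1.0, 2.5, -1.0]
gripper_width: -0.0002
gripper_force: 1.3
```

Request:
move_arm:
  moves:
    - [[1, 0, -0.5, 0, 0, 0, 0], [1, 0, -1, 0, 0, 0, 0]]

```text
time_s: 8.78
position: [0.5605, -0.0445, 0.0723]
tcp_rot: [[-0.98, 0.197, -0.0], [0.197, 0.98, 0.0], [0.0, 0.0, -1.0]]
wrist_force: [-2.2, 2.5, -0.8]
gripper_width: -0.0003
gripper_force: 1.3
```

Request:
move_arm:
  moves:
    - [[1, 0, -0.5, 0, 0, 0, 0], [1, 0, -1, 0, 0, 0, 0]]

```text
time_s: 8.95
position: [0.5603, -0.0455, 0.0723]
tcp_rot: [[-0.98, 0.197, -0.0], [0.197, 0.98, 0.0], [0.0, 0.0, -1.0]]
wrist_force: [-0.9, 3.0, -1.3]
gripper_width: -0.0003
gripper_force: 1.3
```

Request:
move_arm:
  moves:
    - [[1, 0, -0.5, 0, 0, 0, 0], [1, 0, -1, 0, 0, 0, 0]]

```text
time_s: 9.12
position: [0.5602, -0.0465, 0.0723]
tcp_rot: [[-0.98, 0.197, -0.0], [0.197, 0.98, 0.0], [0.0, 0.0, -1.0]]
wrist_force: [-1.3, 3.5, 0.0]
gripper_width: 0.0
gripper_force: 1.3
```

```bash
python3 - <<'E'
from h import *
s=env.observe();print(loc(s['position']),s['wrist_force'])
snap('scene','s7.png')
# red-van end vs. pads: compare s6/s7 numerically: dark pad / body boundary along a row in the original picture
for f in('s6','s7'):
    a=cv2.imread(f'pics/{f}.png').astype(int)
    for r in(212,218): print(f,r,[tuple(x) for x in a[r,398:424,::-1].tolist()])
E
```

```text
[0.01243564 0.06081386] [-1.34899891  3.52577637  0.03021054]
s6 212 [(210, 107, 91), (209, 106, 91), (210, 106, 90), (206, 106, 90), (207, 108, 92), (203, 105, 91), (195, 103, 87), (163, 84, 71), (136, 70, 58), (95, 55, 48), (55, 45, 41), (40, 40, 40), (41, 42, 40), (40, 41, 39), (40, 39, 40), (38, 39, 40), (43, 42, 42), (77, 66, 53), (172, 135, 97), (207, 162, 113), (215, 169, 117), (215, 169, 120), (211, 169, 123), (206, 187, 163), (207, 205, 196), (209, 212, 207)]
s6 218 [(87, 81, 73), (118, 114, 107), (141, 140, 133), (140, 138, 133), (152, 149, 145), (169, 167, 162), (177, 178, 173), (147, 145, 141), (88, 84, 79), (55, 53, 46), (50, 48, 44), (47, 44, 41), (56, 52, 50), (90, 87, 80), (94, 90, 85), (61, 60, 58), (54, 49, 43), (125, 101, 75), (195, 155, 109), (215, 169, 119), (212, 166, 116), (209, 163, 113), (207, 169, 127), (207, 195, 180), (205, 207, 201), (206, 208, 203)]
s7 212 [(198, 101, 86), (203, 102, 87), (208, 104, 90), (206, 105, 89), (202, 101, 85), (198, 99, 85), (181, 93, 80), (167, 84, 70), (169, 87, 74), (171, 90, 78), (161, 83, 71), (147, 74, 63), (142, 72, 60), (139, 69, 58), (131, 67, 55), (124, 66, 56), (93, 58, 51), (89, 72, 59), (173, 136, 97), (209, 165, 115), (217, 171, 120), (215, 169, 120), (213, 172, 125), (207, 188, 165), (207, 206, 198), (210, 212, 207)]
s7 218 [(63, 57, 52), (61, 57, 49), (60, 55, 49), (60, 56, 47), (58, 52, 46), (63, 58, 52), (87, 83, 77), (127, 122, 116), (163, 161, 152), (172, 169, 163), (181, 179, 173), (188, 185, 178), (192, 186, 179), (179, 173, 167), (148, 142, 135), (96, 90, 86), (62, 56, 51), (107, 88, 67), (187, 149, 105), (213, 169, 119), (207, 163, 115), (199, 157, 111), (197, 161, 124), (204, 194, 180), (206, 208, 202), (206, 209, 204)]
```

Request:
move_arm:
  moves:
    - [[1, 0, -0.5, 0, 0, 0, 0], [1, 0, -1, 0, 0, 0, 0]]

```text
time_s: 9.33
position: [0.5601, -0.0475, 0.0723]
tcp_rot: [[-0.98, 0.197, 0.0], [0.197, 0.98, 0.0], [-0.0, 0.0, -1.0]]
wrist_force: [-1.3, 3.1, -0.9]
gripper_width: -0.0002
gripper_force: 1.3
```

Request:
move_arm:
  moves:
    - [[1, 0, -0.5, 0, 0, 0, 0], [1, 0, -1, 0, 0, 0, 0]]

```text
time_s: 9.5
position: [0.5599, -0.0485, 0.0723]
tcp_rot: [[-0.98, 0.197, 0.0], [0.197, 0.98, 0.0], [-0.0, 0.0, -1.0]]
wrist_force: [-1.3, 2.8, -1.2]
gripper_width: 0.0002
gripper_force: 1.3
```

Request:
move_arm:
  moves:
    - [[1, 0, -0.5, 0, 0, 0, 0]]

```text
time_s: 9.58
position: [0.5597, -0.049, 0.0723]
tcp_rot: [[-0.98, 0.197, 0.0], [0.197, 0.98, -0.0], [-0.0, -0.0, -1.0]]
wrist_force: [-1.4, 3.5, -0.6]
gripper_width: 0.0
gripper_force: 1.3
```

Request:
move_arm:
  moves:
    - [[1, 0, -0.5, 0, 0, 0, 0], [1, 0, -1, 0, 0, 0, 0]]

```text
time_s: 9.75
position: [0.5595, -0.05, 0.0723]
tcp_rot: [[-0.98, 0.197, -0.0], [0.197, 0.98, -0.0], [0.0, -0.0, -1.0]]
wrist_force: [-1.8, 3.1, -0.8]
gripper_width: 0.0
gripper_force: 1.3
```

Request:
move_arm:
  moves:
    - [[1, 0, -0.5, 0, 0, 0, 0]]

```text
time_s: 9.83
position: [0.5595, -0.0505, 0.0723]
tcp_rot: [[-0.98, 0.197, 0.0], [0.197, 0.98, -0.0], [-0.0, 0.0, -1.0]]
wrist_force: [-0.9, 3.3, 0.0]
gripper_width: 0.0001
gripper_force: 1.3
```

Request:
move_arm:
  moves:
    - [[1, 0, -0.5, 0, 0, 0, 0]]

```text
time_s: 9.92
position: [0.5593, -0.051, 0.0723]
tcp_rot: [[-0.98, 0.197, 0.0], [0.197, 0.98, -0.0], [-0.0, -0.0, -1.0]]
wrist_force: [-1.0, 2.2, -0.8]
gripper_width: -0.0001
gripper_force: 1.3
```

```bash
python3 - <<'E'
from h import *
s=env.observe();print(loc(s['position']),s['wrist_force'])
snap('scene','s8.png')
a=cv2.imread('pics/s8.png')[150:290,270:470]
cv2.imwrite('pics/c8.png',cv2.resize(a,None,fx=4,fy=4,interpolation=cv2.INTER_CUBIC))
for f in('s7','s8'):
    a=cv2.imread(f'pics/{f}.png').astype(int)
    for r in(212,218): print(f,r,a[r,398:422,2].tolist())
E
```

```text
[0.01248518 0.05628338] [-1.02480733  2.22688336 -0.81940085]
s7 212 [198, 203, 208, 206, 202, 198, 181, 167, 169, 171, 161, 147, 142, 139, 131, 124, 93, 89, 173, 209, 217, 215, 213, 207]
s7 218 [63, 61, 60, 60, 58, 63, 87, 127, 163, 172, 181, 188, 192, 179, 148, 96, 62, 107, 187, 213, 207, 199, 197, 204]
s8 212 [196, 182, 175, 195, 204, 203, 201, 187, 161, 147, 150, 143, 141, 138, 135, 131, 128, 130, 156, 187, 208, 214, 212, 207]
s8 218 [59, 58, 59, 59, 59, 63, 59, 62, 82, 111, 137, 153, 170, 171, 168, 164, 139, 89, 65, 125, 188, 209, 205, 195]
```

Request:
move_arm:
  moves:
    - [[1, 0, -0.5, 0, 0, 0, 0], [1, 0, -1, 0, 0, 0, 0]]

```text
time_s: 10.13
position: [0.5592, -0.0519, 0.0723]
tcp_rot: [[-0.98, 0.197, 0.0], [0.197, 0.98, 0.0], [-0.0, 0.0, -1.0]]
wrist_force: [-1.6, 2.9, -0.2]
gripper_width: 0.0
gripper_force: 1.3
```

Request:
move_arm:
  moves:
    - [[1, 0, -0.5, 0, 0, 0, 0]]

```text
time_s: 10.22
position: [0.559, -0.0524, 0.0723]
tcp_rot: [[-0.98, 0.197, -0.0], [0.197, 0.98, -0.0], [0.0, -0.0, -1.0]]
wrist_force: [-1.8, 3.6, -0.2]
gripper_width: -0.0002
gripper_force: 1.3
```

Request:
move_arm:
  moves:
    - [[1, 0, -0.5, 0, 0, 0, 0]]

```text
time_s: 10.3
position: [0.5589, -0.0529, 0.0723]
tcp_rot: [[-0.98, 0.197, 0.0], [0.197, 0.98, 0.0], [-0.0, 0.0, -1.0]]
wrist_force: [-1.7, 3.5, -0.3]
gripper_width: 0.0002
gripper_force: 1.3
```

Request:
move_arm:
  moves:
    - [[1, 0, -0.5, 0, 0, 0, 0]]

```text
time_s: 10.38
position: [0.5589, -0.0534, 0.0723]
tcp_rot: [[-0.98, 0.197, 0.0], [0.197, 0.98, 0.0], [-0.0, 0.0, -1.0]]
wrist_force: [-1.4, 3.1, 0.2]
gripper_width: -0.0001
gripper_force: 1.3
```

```bash
python3 - <<'E'
from h import *
snap('scene','s9.png')
a=cv2.imread('pics/s9.png')[185:265,320:450]
cv2.imwrite('pics/c9.png',cv2.resize(a,None,fx=6,fy=6,interpolation=cv2.INTER_CUBIC))
f=lambda x,y,z:np.round((proj('scene',W(x,y,z))-[320,185])*6)
print('tip centre',f(.0125,.0538,.047),'clamp outer near-top edge for y=.053',f(-.016,.053,.0785),'y=.045',f(-.016,.045,.0785),f(-.016,.037,.0785))
print('stop block near top corners',f(-.016,-.069,.077),'van roofside top near edge right y-55',f(-.048,-.055,.082),f(-.048,.039,.082))
E
```

```text
tip centre [199. 263.] clamp outer near-top edge for y=.053 [244. 200.] y=.045 [266. 197.] [288. 193.]
stop block near top corners [568. 155.] van roofside top near edge right y-55 [587. 176.] [331. 216.]
```

View pics/c9.png

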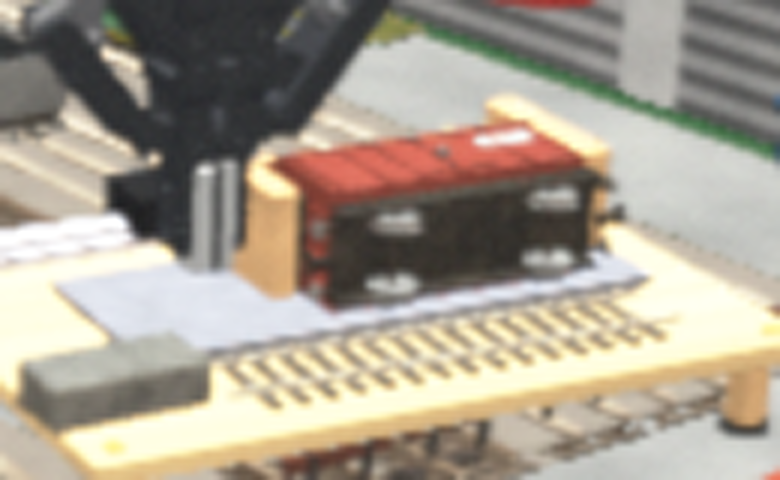

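The van is square, with its right end at about (590,172), where contact with the stop is predicted at (587,176). The clamp is on its left end. I'll creep on until the force rises.

Request:
move_arm:
  moves:
    - [[1, 0, -0.5, 0, 0, 0, 0]]

```text
time_s: 10.52
position: [0.5588, -0.0539, 0.0723]
tcp_rot: [[-0.98, 0.197, -0.0], [0.197, 0.98, 0.0], [0.0, 0.0, -1.0]]
wrist_force: [-2.0, 3.1, -0.3]
gripper_width: 0.0002
gripper_force: 1.3
```

Request:
move_arm:
  moves:
    - [[1, 0, -0.5, 0, 0, 0, 0]]

```text
time_s: 10.6
position: [0.5586, -0.0544, 0.0723]
tcp_rot: [[-0.98, 0.197, -0.0], [0.197, 0.98, 0.0], [0.0, 0.0, -1.0]]
wrist_force: [-2.5, 3.7, -0.4]
gripper_width: -0.0001
gripper_force: 1.4
```

Request:
move_arm:
  moves:
    - [[1, 0, -0.5, 0, 0, 0, 0]]

```text
time_s: 10.68
position: [0.5586, -0.0549, 0.0723]
tcp_rot: [[-0.98, 0.197, 0.0], [0.197, 0.98, -0.0], [-0.0, -0.0, -1.0]]
wrist_force: [-1.0, 2.9, -1.0]
gripper_width: -0.0
gripper_force: 1.4
```

Request:
move_arm:
  moves:
    - [[1, 0, -0.5, 0, 0, 0, 0]]

```text
time_s: 10.77
position: [0.5584, -0.0554, 0.0723]
tcp_rot: [[-0.98, 0.197, -0.0], [0.197, 0.98, -0.0], [0.0, -0.0, -1.0]]
wrist_force: [-0.8, 3.7, -1.1]
gripper_width: 0.0001
gripper_force: 1.4
```

```bash
cat > m.py <<'E'
from h import *
import sys
n=sys.argv[1];snap('scene',n+'.png')
g=lambda f:cv2.imread(f'pics/{f}.png',0).astype(np.float32)
def sub(f0,f1,x,y,w,h):
    A=cv2.resize(g(f0)[y:y+h,x:x+w],None,fx=8,fy=8,interpolation=cv2.INTER_CUBIC)
    B=cv2.resize(g(f1)[y-4:y+h+4,x-8:x+w+8],None,fx=8,fy=8,interpolation=cv2.INTER_CUBIC)
    r=cv2.matchTemplate(B,A,cv2.TM_CCOEFF_NORMED);_,v,_,l=cv2.minMaxLoc(r);return l[0]/8-8,l[1]/8-4,round(v,3)
prev=sys.argv[2]
print('van',sub(prev,n,378,214,36,18),'clamp',sub(prev,n,360,210,12,24))
p=lambda y:proj('scene',W(-.048,y,.06));print('px per mm',(p(-.021)-p(-.02)))
s=env.observe();print(loc(s['position']),s['wrist_force'])
E
python3 m.py s10 s9
```

```text
van (0.875, -0.125, 0.99) clamp (0.875, -0.25, 0.993)
px per mm [ 0.44569539 -0.07325133]
[0.01248154 0.05172431] [-0.11026776  2.1974804  -0.26380557]
```

Request:
move_arm:
  moves:
    - [[1, 0, -0.5, 0, 0, 0, 0], [1, 0, -1, 0, 0, 0, 0]]

```text
time_s: 10.98
position: [0.5583, -0.0563, 0.0723]
tcp_rot: [[-0.98, 0.197, 0.0], [0.197, 0.98, 0.0], [-0.0, 0.0, -1.0]]
wrist_force: [-0.9, 3.1, -1.3]
gripper_width: 0.0002
gripper_force: 1.4
```

Request:
move_arm:
  moves:
    - [[1, 0, -0.5, 0, 0, 0, 0]]

```text
time_s: 11.07
position: [0.5581, -0.0568, 0.0723]
tcp_rot: [[-0.98, 0.197, 0.0], [0.197, 0.98, 0.0], [0.0, 0.0, -1.0]]
wrist_force: [-2.1, 3.2, 0.3]
gripper_width: 0.0001
gripper_force: 1.4
```

Request:
move_arm:
  moves:
    - [[1, 0, -0.5, 0, 0, 0, 0]]

```text
time_s: 11.15
position: [0.558, -0.0573, 0.0723]
tcp_rot: [[-0.98, 0.197, -0.0], [0.197, 0.98, -0.0], [0.0, -0.0, -1.0]]
wrist_force: [-1.6, 2.2, 0.2]
gripper_width: -0.0001
gripper_force: 1.4
```

```bash
python3 m.py s11 s10
```

```text
van (0.875, -0.125, 0.993) clamp (1.0, -0.125, 0.993)
px per mm [ 0.44569539 -0.07325133]
[0.01246739 0.04972365] [-0.60752618  2.56132704 -0.39407321]
```

Request:
move_arm:
  moves:
    - [[1, 0, -0.5, 0, 0, 0, 0]]

```text
time_s: 11.28
position: [0.5579, -0.0578, 0.0723]
tcp_rot: [[-0.98, 0.197, -0.0], [0.197, 0.98, 0.0], [0.0, 0.0, -1.0]]
wrist_force: [-1.6, 3.9, -0.4]
gripper_width: -0.0
gripper_force: 1.4
```

Request:
move_arm:
  moves:
    - [[1, 0, -0.5, 0, 0, 0, 0]]

```text
time_s: 11.37
position: [0.5579, -0.0582, 0.0723]
tcp_rot: [[-0.98, 0.197, 0.0], [0.197, 0.98, 0.0], [0.0, 0.0, -1.0]]
wrist_force: [-1.3, 4.5, -0.1]
gripper_width: 0.0001
gripper_force: 2.5
```

Request:
move_arm:
  moves:
    - [[1, 0, -0.5, 0, 0, 0, 0]]

```text
time_s: 11.45
position: [0.5579, -0.0582, 0.0723]
tcp_rot: [[-0.98, 0.197, 0.0], [0.197, 0.98, 0.001], [0.0, 0.001, -1.0]]
wrist_force: [-0.8, 6.9, -0.2]
gripper_width: 0.0002
gripper_force: 3.1
```

Request:
move_arm:
  moves:
    - [[1, 0, -0.5, 0, 0, 0, 0]]

```text
time_s: 11.53
position: [0.5578, -0.0583, 0.0723]
tcp_rot: [[-0.98, 0.197, 0.0], [0.197, 0.98, 0.002], [0.0, 0.002, -1.0]]
wrist_force: [-0.3, 7.5, -0.6]
gripper_width: -0.0003
gripper_force: 3.9
```

```bash
python3 m.py s12 s11
```

```text
van (0.375, -0.125, 0.992) clamp (0.375, -0.125, 0.988)
px per mm [ 0.44569539 -0.07325133]
[0.0124644  0.04889146] [-1.67908498  6.23212081  0.94164854]
```

The force has climbed and both clamp and van have stopped, so the van is nipped. Backing off.

Request:
move_arm:
  moves:
    - [[1, 0, -0.5, 0, 0, 0, 0], [1, 0, -0.5, 0, 0, 0, 0], [1, 0, 2, 0, 0, 0, 0], [1, 0, 10, 0, 0, 0, 0], [1, 0, 25, 0, 0, 0, 0], [1, 0, 45, 0, 0, 0, 0], [1, 0, 45, -35, 0, 0, 0], [1, 0, 45, -75, 0, 0, 0], [1, 0, 45, -110, 0, 0, 0], [1, 0, 45, -140, 0, 0, 0], [1, 0, 45, -140, 0, 0, 0], [1, 0, 45, -140, 0, 0, 0]]

```text
time_s: 12.58
position: [0.5686, -0.0153, 0.2148]
tcp_rot: [[-0.98, 0.197, 0.006], [0.197, 0.98, -0.001], [-0.006, -0.0, -1.0]]
wrist_force: [0.7, -0.2, 0.9]
gripper_width: 0.0002
gripper_force: 0.0
```

```bash
python3 m.py s13 s12
```

```text
van (0.0, 0.0, 0.997) clamp (-0.25, 0.0, 0.531)
px per mm [ 0.44569539 -0.07325133]
[0.01318683 0.09286029] [-0.33844577  0.00376192 -0.50055651]
```

```bash
python3 -c "
from plant import env
print(env.hand_in())"
```

```text
the job is handed in; nothing more can be done
None
```

The van lies on its side on the bed with its wheels facing the robot, nipped between clamp and end stop; the arm backed off without shifting it, and the job was handed in at about 12.6 s (the hand-in gave no verdict).

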